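Seat a small camera in the tilt stand, raise the plate to the index and hold it

TASK

Set the small black camera upright and fully home in the cradle on the tilt stand's flat plate, its lens looking out of the cradle's open front towards the grip bar, and let go of it. Then take the plate by its grip bar, swing it up until its pointer stands level with the index clamped on the quadrant, and finish while holding it still there with the camera seated: the test picture is taken at that angle, and only your hand keeps the plate from falling back. Leave the index as it is clamped and the other things on the bench where they are.

Things in the scene. Friction and masses are not known exactly. Their poses are not given: they have to be found in the camera images.
- camera_body (a point): Centre of the body of the small black camera, a 19 mm cube (20 mm across y) with a round lens barrel, 14 mm in diameter, standing 12 mm out of one face. Loose, about 12 g; this point is 9.5 mm above its underside. x points from lens to plain back, z up. Grasp the two side faces (across y) 10 mm or more above the underside, to stay above the cradle's walls.
- camera_lens (a point): Centre of the camera's front glass, 21 mm from camera_body along its -x and at the same height; same axes.
- cradle (a point): Middle of the floor of the cradle, a black U on the plate's top face. x points to its back wall and the hinge, -x to the open front and grip bar, z square to the plate. Side walls 23.5 mm apart in y, 30 mm long, 9 mm high with bevelled tops; back wall's inner face at x = +12 mm, 10 mm high. Camera fully home: camera_body at x 0 to +2.5 mm, y 0, z 9.5 mm. Plate down: floor 44 mm above the bench.
- grip_bar (a point): Middle of the round steel grip bar, 10 mm in diameter, along y, 74 mm free between the side arms that join it to the plate's front edge 40 mm behind it (a finger fits on either side). Axes as the plate's: x to the hinge, z square to the plate. It lies 180 mm from the hinge axis and, with the plate down, 38 mm above the bench.
- tilt_plate_hinge (a point): Middle of the hinge axis at the rear of the tilt stand, 38 mm above the bench; the axis is this frame's y, level; -x points to the grip bar. The stand (base 168 x 150 mm) is heavy and stays put; its place and turn differ each time. On its left (+y) the quadrant, a curved rib, rises to 140 mm above the bench, 66 to 80 mm from the stand's middle line.
- tilt_plate (a joint): Angle of the hinged aluminium plate (128 x 104 x 8 mm, 0.35 to 0.6 kg) in rad: 0 lying flat on its rest pads, growing as the grip bar rises about the hinge, 0.95 at the stop. The hinge turns freely: let go, the plate falls back to 0. Lifting it at the bar takes about 2 to 3 N.
- pointer (a point): Tip of the pointer, a thin dark steel finger on the plate's left (+y) edge, 141 mm from the hinge axis, beside the graduated rim of the quadrant; it swings with the plate.
- index (a point): Tip of the index, a dark steel clip with a knurled screw, clamped on the rim of the quadrant (ticks every 5 degrees), also 141 mm from the hinge axis; its place differs each time. The pointer is level with it when the two points meet: tilt_plate then equals index_clip.
- index_clip (a joint): Angle in rad at which the index is clamped, measured as tilt_plate is (0.38 to 0.68). Held by its clamp; not to be moved.
- camera: The whole camera of camera_body; origin on its underside, under the middle of its 32 x 20 mm outline; same axes.
- motor: Bystander: small white motor with a black lead, 29 x 67 x 33 mm, loose; origin at its underside.
- reel: Bystander: blue reel of solder, 53 x 65 x 32 mm, loose; origin at its underside.
- board: Bystander: square green circuit board, 38 x 38 x 9 mm, loose; origin at its underside.
- driver: Bystander: thin screwdriver with a yellow handle, 16 x 148 x 16 mm, loose; origin at its underside.

How it is judged:
By the outcome, as a careful person would: the job done as asked, in the order asked, and still so for the second after the job is handed in, while the arm keeps its last pose, push and grip.
It also fails if it takes over 48 s, if anything falls off the work surface, if the arm or the gripper's body presses on something with over 40 N, if the wrist force passes 120 N, or if a joint passes its speed limit or range.

ROBOT

A 7-joint arm with a two-finger parallel gripper is mounted at the origin on a cart in front of the work surface, level with it; the furniture and walls round the work are solid. World frame = base frame: x ahead of the robot, y to its left, z up, the work surface at z = 0. Lengths are in m, angles in rad, forces in N, time in s.
With the tool pointing down it reaches from about 0.425 to 0.925 m from the base axis. Payload 6.8 kg.
Tool frame: the origin (TCP) lies on the mounting face of the last link; the fingertips stand 173 mm ahead of it and the grasp point (between the pads) lies 155 mm ahead of it; z points along the fingers, y is the direction in which the jaws open and shut (so a half turn about z gives the same grasp; the last joint's range is limited). The gripper opens to 85 mm and grips with 20 to 120 N. Pads are 22 mm wide; open, the fingers measure 114 mm over their backs; the gripper's body (76 mm by 85 mm) begins 54 mm behind the grasp point. The pads swing forward as they close: fully open they stand 13 mm farther back than shut.
Start: joints at [-1.355, 0.477, 0.022, 1.555, -0.011, 1.109, -0.083], TCP at [0.215, 0.64, 0.405] pointing down, gripper open.
Joint ranges: [-2.96, 2.96], [-0.34, 2.1], [-1.41, 1.46], [0.24, 2.44], [-1.37, 4.51], [0.17, 1.92], [-2.96, 2.96]. Speed limits (rad/s): [2.39, 2.39, 3.14, 3.14, 3.14, 3.14, 3.14].

INTERFACE

Orientations are given as a unit quaternion [w, x, y, z].
In Python, from station import sensors, read_camera, bot gives the robot as it stands. The module is installed in compiled form; this text tells all that it offers.
- The arm moves only by the tool play_rows, never from a script. Its argument "commands" is a list of rows, each a list of 4 numbers: the shift along the tool's x, y, z in m, then the turn about the tool's z in degrees. A call has 1 to 20 rows; each row shifts and turns the commanded pose from where the row before left it, along the tool's axes as they then stand; what a row does not reach is not made up. A row lasts 1/10 s, in which the tool goes at most 50 mm and 8.59 degrees, less where a joint would pass 70% of its speed; a pose out of reach is approached as far as the arm can. A call with a gripper value outside its range is refused whole. "claw" is the finger opening in m, from 0 to 0.0854, set as the call begins (left out, the last holds). The fingers move at their own pace and stop on an object; "force" is the grip in N (left out, the last holds). Time passes only in rows, so rows that do not move let the fingers close. It gives the time, the measured TCP pose, the force and the opening at its end, in the units of the state.
- sensors.get_obs(): the state, without advancing time (a new reading comes with each control period).
- read_camera(name): name is "side" or "top" or "wrist"; returns a dict with "frame" (400x640x3 uint8, blue, green, red), "depth" (400x640 float32, m along the optical axis (not along the pixel's ray), 0 where there is no reading), "fx", "fy", "cx", "cy" (pixels), "rvec" (rotation vector, rad) and "tvec" (3), from world to camera coordinates, as OpenCV has them; the wrist camera has in their place "T_tool_cam" (4x4, takes a point from camera to tool coordinates, whose origin is the TCP and whose axes are the flange's). Camera axes: x right, y down, z forward; pixel columns grow to the right and rows downward; lengths in m; the calibration is good to about 2 mm. A picture is of the moment at which its call begins: read the wrist's pose just before it.
- bot.hand_in(): hands the job in, once; it reports no verdict.
The state is a dict: "t": time; "q": joint angles; "joint_vel": joint speeds; "joint_torque": joint torques, N m; "eef_pos": TCP position; "tool_rot": TCP orientation; "contact_force": force on the tool from outside, world axes, zero at the start; "torque": the same for the moment, N m; "gripper_width": opening from 0.0 (shut) to 1.0 (fully open).
Only numpy, scipy, OpenCV 4.12 (cv2) and the standard library are available. Lean on these libraries where they do the work, as an engineer would, in place of code of your own. Each camera call takes 0.05 s, during which the arm holds its last target.

## Working session

There is one attempt and no reset: what is moved stays moved. The work goes in short steps, Python scripts to look and compute and a tool call to move; the robot and the scene stay as the last step left them, time stands still between calls to the robot, and variables do not carry over. Pictures are saved under pics/ and viewed, and the job is handed in when it is done.

Besides the shell and the picture viewer there is one more tool, called after "Emit:" as a command line: name --pt "numbers of a row" for each row, then --argument value for the rest. play_rows: Moves the arm, as the interface text tells. Its arguments: {"type":"object","properties":{"commands":{"type":"array"},"claw":{"type":"number"},"force":{"type":"number"}},"required":["commands"]}

```bash
mkdir -p pics; cat > h.py <<'E'
import numpy as np, cv2
from station import sensors, read_camera, bot
from scipy.spatial.transform import Rotation as R
def state():
    o=sensors.get_obs(); q=o['tool_rot']; return o, R.from_quat([q[1],q[2],q[3],q[0]]).as_matrix(), np.array(o['eef_pos'])
def cam(name):
    o,Rt,p=state()
    c=read_camera(name)
    if 'T_tool_cam' in c:
        T=np.eye(4);T[:3,:3]=Rt;T[:3,3]=p
        c['Twc']=T@np.array(c['T_tool_cam'])
    else:
        Rm=cv2.Rodrigues(np.array(c['rvec'],float))[0];T=np.eye(4);T[:3,:3]=Rm.T;T[:3,3]=-Rm.T@np.array(c['tvec']).ravel();c['Twc']=T
    return c
def cloud(c):
    d=c['depth'];v,u=np.mgrid[:d.shape[0],:d.shape[1]]
    P=np.stack([(u-c['cx'])/c['fx']*d,(v-c['cy'])/c['fy']*d,d],-1)
    return P@c['Twc'][:3,:3].T+c['Twc'][:3,3]
def atz(c,u,v,z):
    r=c['Twc'][:3,:3]@np.array([(u-c['cx'])/c['fx'],(v-c['cy'])/c['fy'],1]);o=c['Twc'][:3,3]
    return o+r*(z-o[2])/r[2]
def proj(c,P):
    T=np.linalg.inv(c['Twc']);p=np.atleast_2d(P)@T[:3,:3].T+T[:3,3]
    return np.stack([p[:,0]/p[:,2]*c['fx']+c['cx'],p[:,1]/p[:,2]*c['fy']+c['cy']],-1)
E
python3 - <<'E'
from h import *
import pickle
o,Rt,p=state();print(o)
for n in ['side','top','wrist']:
    c=cam(n);cv2.imwrite(f'pics/{n}0.png',c['frame']);pickle.dump(c,open(f'{n}0.pkl','wb'));print(n,c['Twc'].round(3).tolist(),c['fx'],c['cx'],c['cy'])
E
```

```text
{'t': 0.0, 'q': array([-1.35510007,  0.47780963,  0.02230056,  1.55644987, -0.01151224,
        1.10930713, -0.08310534]), 'joint_vel': array([-2.21790619e-03, -1.27981658e-03, -1.22990776e-03, -3.21507594e-04,
       -1.46526614e-03,  8.71719525e-04, -7.34643664e-05]), 'joint_torque': array([ 2.47693833e-04, -5.96447468e+01,  1.60791434e+00, -2.81201237e+01,
        1.24399815e-02,  9.36288794e-03, -1.64868482e-05]), 'eef_pos': array([0.21464523, 0.63967091, 0.40371894]), 'tool_rot': array([-9.48229971e-05,  1.61169223e-01,  9.86926354e-01, -9.18471601e-04]), 'contact_force': array([0.77958582, 0.31396588, 0.44697665]), 'torque': array([-0.03419144, -0.00653992,  0.00443203]), 'gripper_width': 0.99764066658512}
side [[-0.923, -0.138, 0.358, 0.043], [-0.383, 0.383, -0.841, 1.054], [-0.021, -0.914, -0.406, 0.522], [0.0, 0.0, 0.0, 1.0]] 366.0140208513073 314.7794025901478 197.88637978196078
top [[-0.006, -0.999, 0.049, 0.408], [-1.0, 0.005, -0.008, 0.075], [0.007, -0.049, -0.999, 1.044], [0.0, 0.0, 0.0, 1.0]] 420.5907041400577 319.95007845367036 190.9414996350799
wrist [[0.318, 0.915, 0.246, 0.153], [0.948, -0.307, -0.084, 0.66], [-0.001, 0.26, -0.966, 0.373], [0.0, 0.0, 0.0, 1.0]] 338.0043099689317 319.37417533940544 197.61030912380832
```

View pics/top0.png

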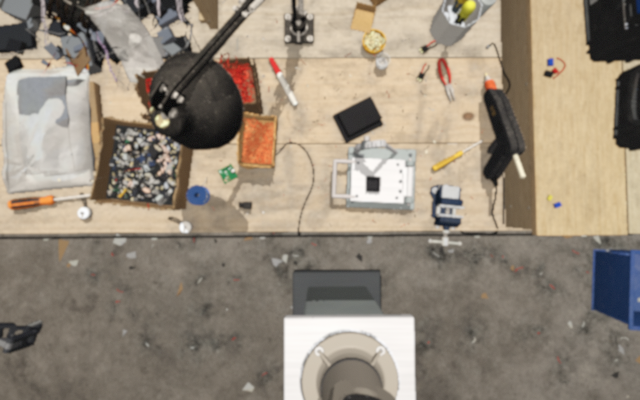

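View pics/side0.png

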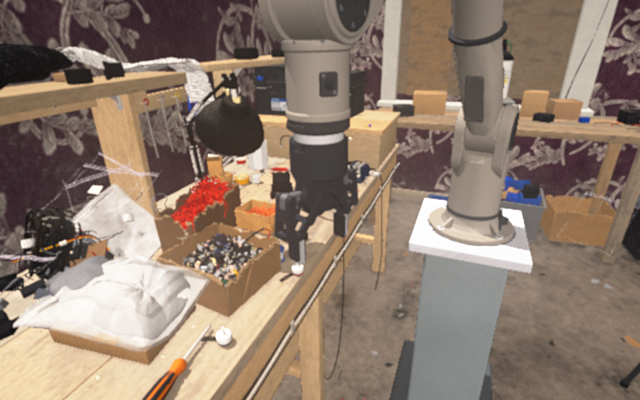

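View pics/wrist0.png

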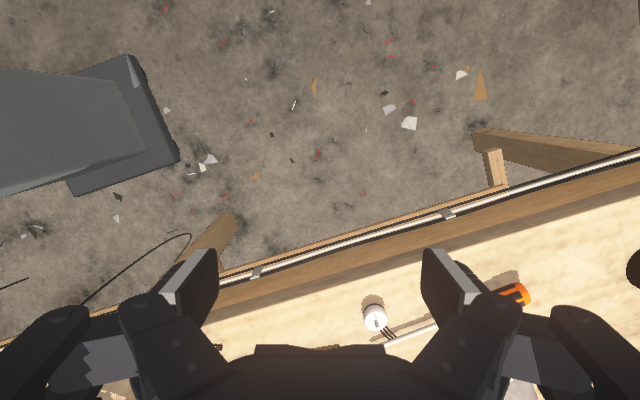

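```bash
python3 - <<'E'
from h import *
import pickle
c=pickle.load(open('top0.pkl','rb'));P=cloud(c)
a=cv2.resize(c['frame'][125:225,320:430],None,fx=7,fy=6,interpolation=cv2.INTER_CUBIC)[:600,:800]
cv2.imwrite('pics/t1.png',cv2.resize(c['frame'][130:220,320:430],None,fx=6.6,fy=6.6,interpolation=cv2.INTER_CUBIC))
cv2.imwrite('pics/t2.png',cv2.resize(c['frame'][160:220,180:270],None,fx=8,fy=8,interpolation=cv2.INTER_CUBIC))
for u,v in [(245,205),(373,184),(410,180),(338,180),(198,195),(228,173),(240,202),(250,208)]: print(u,v,P[v,u].round(3))
E
```

```text
245 205 [0.426 0.25  0.016]
373 184 [ 0.474 -0.059  0.045]
410 180 [ 0.483 -0.147  0.047]
338 180 [0.487 0.022 0.001]
198 195 [0.45  0.36  0.033]
228 173 [0.506 0.295 0.002]
240 202 [0.433 0.262 0.018]
250 208 [0.418 0.238 0.013]
```

View pics/t1.png

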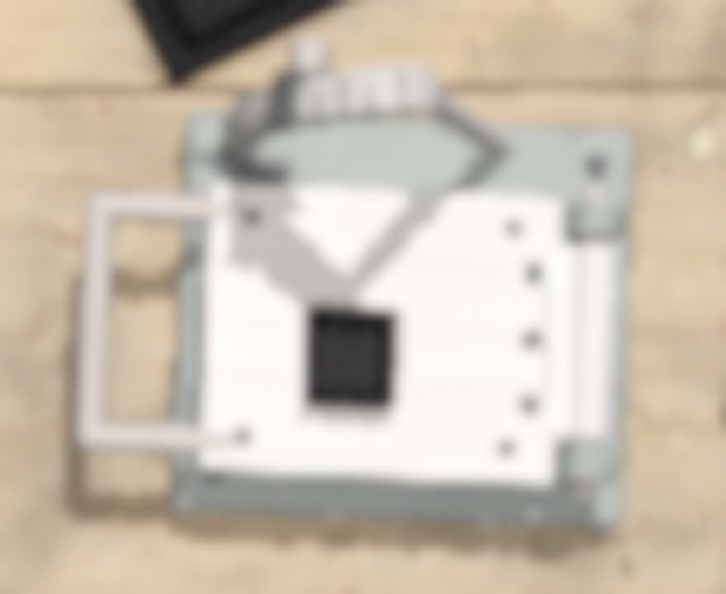

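View pics/t2.png

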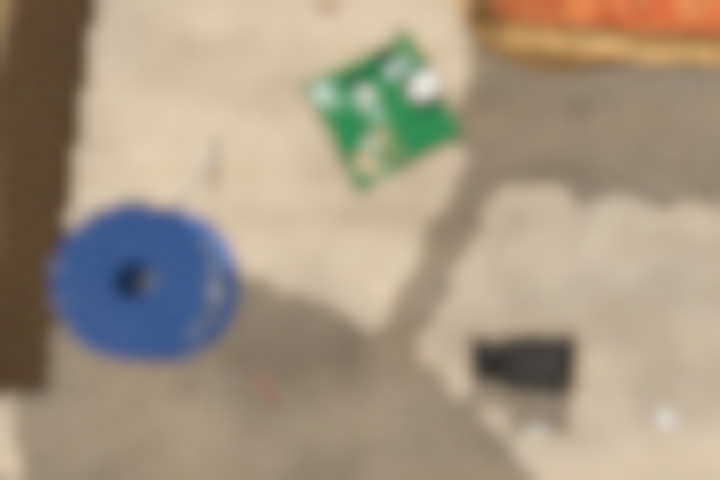

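Emit:
play_rows --pt "-0.016 -0.015 0 4" --pt "-0.03 -0.03 0 0" --pt "-0.03 -0.03 0 0" --pt "-0.03 -0.03 0 0" --pt "-0.03 -0.03 0 0" --pt "-0.03 -0.03 0 0" --pt "-0.03 -0.03 0 0" --pt "-0.03 -0.03 0 0" --pt "-0.03 -0.03 0 0" --pt "-0.03 -0.01 0 8.5" --pt "-0.01 0 0 8.5" --pt "0 0 0 8.5" --pt "0 0 0 8.5" --pt "0 0 0 8.5" --pt "0 0 0 8.5" --pt "0 0 0 8.5" --pt "0 0 0 8" --claw 0.06

```text
t: 1.85
eef_pos: [0.3871, 0.2809, 0.4045]
tool_rot: [-0.0, 0.71, 0.705, -0.0]
contact_force: [-0.3, -0.4, -0.2]
gripper_width: 0.701
```

```bash
python3 - <<'E'
from h import *
import pickle
o,Rt,p=state();print(o['t'],o['q'].round(3),p,Rt.round(3).tolist(),o['gripper_width'])
c=cam('wrist');cv2.imwrite('pics/w1.png',c['frame']);pickle.dump(c,open('w1.pkl','wb'))
E
```

```text
1.85 [-1.039  0.149  0.313  2.029 -0.055  0.973 -0.705] [0.38705629 0.280912   0.40452259] [[0.007, 1.0, -0.0], [1.0, -0.007, -0.0], [-0.0, -0.0, -1.0]] 0.7010450366148764
```

View pics/w1.png

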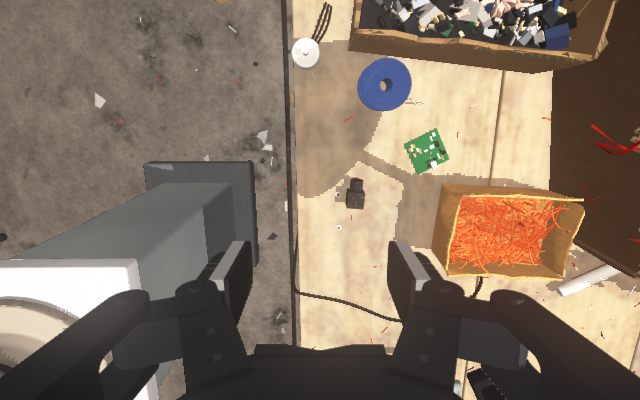

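```bash
python3 - <<'E'
from h import *
import pickle
c=pickle.load(open('w1.pkl','rb'));P=cloud(c)
cv2.imwrite('pics/w1z.png',cv2.resize(c['frame'][165:225,320:400],None,fx=9,fy=9,interpolation=cv2.INTER_CUBIC))
s=P[170:220,330:385].reshape(-1,3);col=c['frame'][170:220,330:385].reshape(-1,3)
m=(s[:,2]>0.015)&(s[:,2]<0.03);t=s[m]
print(len(t),t.min(0),t.max(0),np.median(t,0))
r=cv2.minAreaRect((t[:,:2]*1000).astype(np.float32));print(r)
m=(s[:,2]>0.017);t=s[m];r=cv2.minAreaRect((t[:,:2]*1000).astype(np.float32));print(r,np.percentile(t[:,2],[5,50,95]))
E
```

```text
388 [0.4162636  0.23786627 0.0150434 ] [0.43582386 0.26919087 0.02092304] [0.42677367 0.25087728 0.01863755]
((426.74456787109375, 253.4766387939453), (31.069202423095703, 19.012020111083984), 85.54763793945312)
((413.6856384277344, 292.87603759765625), (21.724153518676758, 116.48189544677734), 15.524480819702148) [0.01737345 0.0189429  0.02042213]
```

View pics/w1z.png

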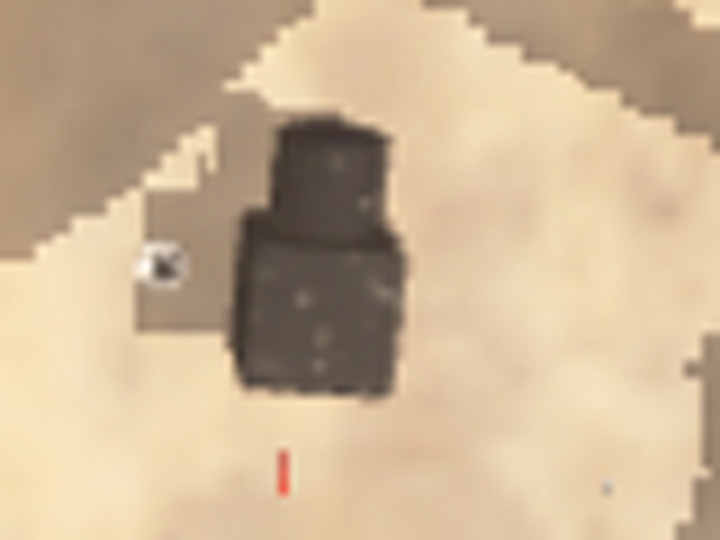

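Emit:
play_rows --pt "-0.016 0.02 0.02 0" --pt "-0.0155 0.0195 0.03 0" --pt "0 0 0.04 4" --pt "0 0 0.04 0" --pt "0 0 0.03 0" --pt "0 0 0.015 0" --pt "0 0 0 0" --pt "0 0 0 0" --claw 0.05

```text
t: 2.7
eef_pos: [0.4268, 0.2495, 0.2299]
tool_rot: [0.0, 0.731, 0.682, -0.0]
contact_force: [-0.2, -0.3, 1.0]
gripper_width: 0.588
```

```bash
python3 - <<'E'
from h import *
import pickle
o,Rt,p=state();print(o['t'],o['q'].round(3),p,Rt.round(3).tolist(),o['gripper_width'])
c=cam('wrist');cv2.imwrite('pics/w2.png',c['frame']);pickle.dump(c,open('w2.pkl','wb'))
P=cloud(c)
m=(P[...,2]>0.0165)&(P[...,2]<0.03)&(abs(P[...,0]-0.427)<.02)&(abs(P[...,1]-.253)<.025)
t=P[m];print(len(t),cv2.minAreaRect((t[:,:2]*1000).astype(np.float32)))
E
```

```text
2.7 [-0.888  0.453  0.286  2.135 -0.226  0.583 -0.509] [0.42684418 0.24952769 0.22992686] [[0.069, 0.998, -0.0], [0.998, -0.069, -0.0], [-0.0, -0.0, -1.0]] 0.5881776185429296
1156 ((426.89715576171875, 253.79324340820312), (31.4248046875, 18.840137481689453), 85.2509536743164)
```

View pics/w2.png

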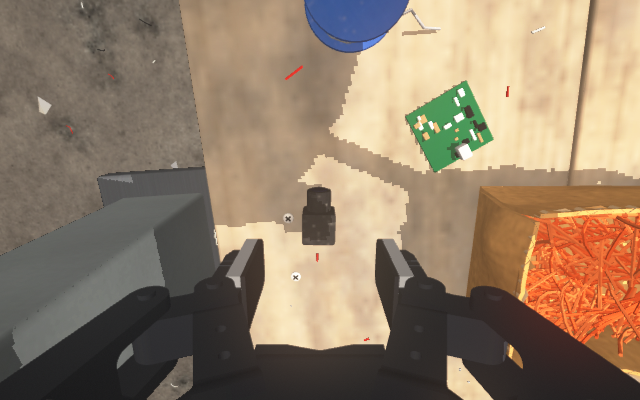

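Emit:
play_rows --pt "0 0 0.02 1" --pt "0 0 0.017 0" --pt "0 0 0.01 0" --pt "0 0 0 0" --pt "0 0 0 0" --claw 0.045

```text
t: 3.25
eef_pos: [0.427, 0.2497, 0.1835]
tool_rot: [0.0, 0.738, 0.675, 0.001]
contact_force: [1.3, -1.1, 0.8]
gripper_width: 0.524
```

Emit:
play_rows --pt "0 0 0 0" --pt "0 0 0 0" --pt "0 0 0 0" --pt "0 0 0 0" --pt "0 0 0 0" --pt "0 0 0 0" --claw 0.01 --force 25

```text
t: 3.85
eef_pos: [0.427, 0.2497, 0.1835]
tool_rot: [-0.0, 0.738, 0.675, 0.001]
contact_force: [0.1, -0.4, 6.2]
gripper_width: 0.212
```

```bash
python3 - <<'E'
from h import *
import pickle
o,Rt,p=state();print(o['t'],p,Rt.round(3).tolist(),o['gripper_width'],o['contact_force'])
c=cam('wrist');cv2.imwrite('pics/w3.png',c['frame']);pickle.dump(c,open('w3.pkl','wb'))
E
```

```text
3.85 [0.42699023 0.24969121 0.18354646] [[0.088, 0.996, 0.001], [0.996, -0.088, 0.001], [0.001, 0.001, -1.0]] 0.2117142895150561 [ 0.05053642 -0.37871837  6.161886  ]
```

View pics/w3.png

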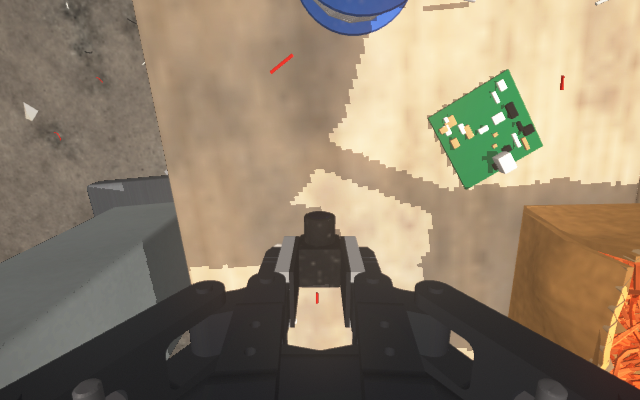

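Emit:
play_rows --pt "0 0 -0.01 0" --pt "0 0 -0.03 0" --pt "0 0 -0.04 0" --pt "-0.02 0 -0.03 0" --pt "-0.03 0.008 -0.01 0" --pt "-0.04 0.012 0 0" --pt "-0.04 0.012 0 0" --pt "-0.04 0.012 0 0" --pt "-0.04 0.012 0 0" --pt "-0.04 0.012 0 0" --pt "-0.03 0.006 0 0" --pt "-0.02 0 0 0" --pt "0 0 0 -2" --pt "0 0 0 0" --pt "0 0 0 0"

```text
t: 5.4
eef_pos: [0.4739, -0.0556, 0.3031]
tool_rot: [-0.0, 0.726, 0.688, 0.0]
contact_force: [0.8, 0.7, -0.4]
gripper_width: 0.214
```

```bash
python3 - <<'E'
from h import *
import pickle
o,Rt,p=state();print(o['t'],p,Rt.round(3).tolist(),o['gripper_width'],o['contact_force'],o['q'])
for n in ['wrist','top','side']:
    c=cam(n);cv2.imwrite(f'pics/{n}4.png',c['frame']);pickle.dump(c,open(f'{n}4.pkl','wb'))
E
```

```text
5.4 [ 0.47391756 -0.05556047  0.30311876] [[0.054, 0.999, 0.0], [0.999, -0.054, 0.0], [0.001, 0.0, -1.0]] 0.2141888209284635 [ 0.84223465  0.72660102 -0.36372588] [-0.39218642  0.30899105  0.44992698  2.1368655  -0.19941679  0.7343209
  0.13421163]
```

View pics/wrist4.png

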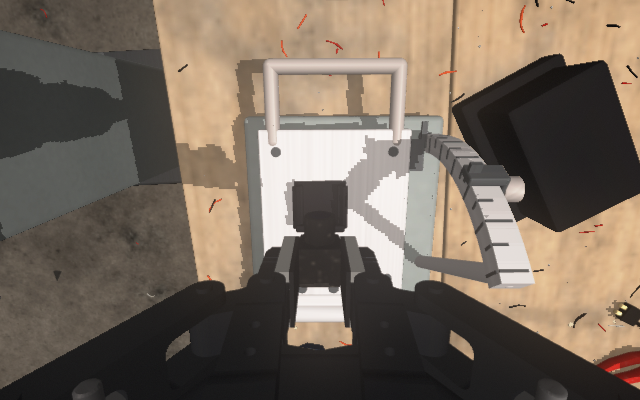

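View pics/side4.png

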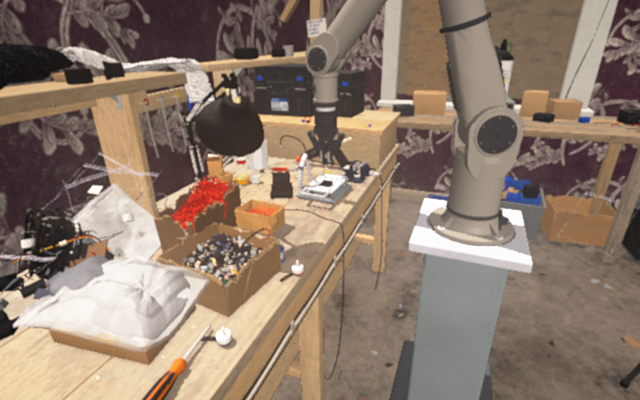

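```bash
python3 - <<'E'
from h import *
import pickle
c=pickle.load(open('wrist4.pkl','rb'));P=cloud(c)
cv2.imwrite('pics/w4z.png',cv2.resize(c['frame'][40:240,240:540],None,fx=2.66,fy=2.66,interpolation=cv2.INTER_CUBIC))
# bar
s=P[55:80,260:415].reshape(-1,3);m=(s[:,2]>.03);b=s[m];print('bar',len(b),b.mean(0),np.percentile(b[:,2],[5,50,95]))
r=cv2.minAreaRect((b[:,:2]*1000).astype(np.float32));print(r)
# plate white pixels
pl=P[130:280,255:410].reshape(-1,3);col=c['frame'][130:280,255:410].reshape(-1,3).astype(int)
m=(pl[:,2]>.036)&(pl[:,2]<.05);q=pl[m];print('plate',np.percentile(q[:,2],[5,50,95]),cv2.minAreaRect((q[:,:2]*1000).astype(np.float32)))
# cradle top walls
m=(pl[:,2]>.0485)&(pl[:,2]<.06);q=pl[m];print('cr',len(q));
if len(q): print(cv2.minAreaRect((q[:,:2]*1000).astype(np.float32)),q.min(0),q.max(0))
E
```

```text
bar 2549 [0.48847906 0.03377133 0.04350947] [0.03965817 0.04241352 0.04396659]
((488.54803466796875, 24.234668731689453), (30.5513973236084, 93.33586120605469), 86.8338623046875)
plate [0.04114585 0.04228111 0.04418249] ((484.36016845703125, -61.10253143310547), (110.90320587158203, 104.62138366699219), 86.84030151367188)
cr 976
((474.45849609375, -57.179710388183594), (31.73789405822754, 37.73311996459961), 87.12445068359375) [ 0.45508151 -0.07369015  0.04851913] [ 0.49359386 -0.04040143  0.05534169]
```

View pics/w4z.png

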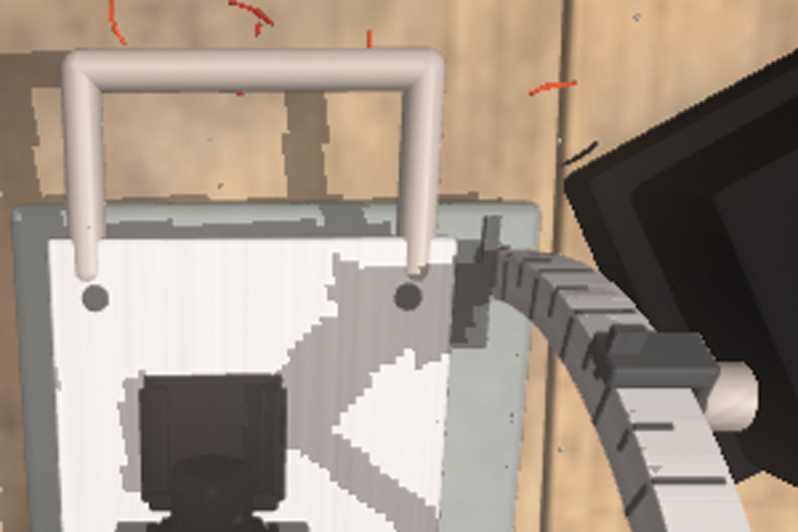

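Emit:
play_rows --pt "-0.03 0 0.01 0" --pt "-0.03 0 0.01 0" --pt "0 0 0 0" --pt "0 0 0 0"

```text
t: 5.95
eef_pos: [0.4707, -0.1159, 0.2825]
tool_rot: [-0.0, 0.726, 0.688, -0.0]
contact_force: [0.1, -0.4, -0.6]
gripper_width: 0.211
```

```bash
python3 - <<'E'
from h import *
import pickle
o,Rt,p=state();print(o['t'],p)
c=cam('wrist');pickle.dump(c,open('w5.pkl','wb'));cv2.imwrite('pics/w5.png',c['frame'])
g=c['frame'][100:220,260:420].astype(float);g=np.clip(g*1.8,0,255).astype(np.uint8)
cv2.imwrite('pics/w5z.png',cv2.resize(g,None,fx=5,fy=5,interpolation=cv2.INTER_CUBIC))
# height map in stand frame around guess cradle centre
P=cloud(c);ex=np.array([-.055,-.9985]);ey=np.array([.9985,-.055])
d=P[...,:2]-np.array([.4745,-.0585]);X=d@ex*1000;Y=d@ey*1000;Z=P[...,2]*1000
m=(abs(X)<26)&(abs(Y)<26)&(Z>35)&(Z<65)
H={}
for x,y,z in zip(X[m],Y[m],Z[m]): H.setdefault((int(round(x/2)),int(round(y/2))),[]).append(z)
for i in range(-12,13): print(i*2,' '.join('%3.0f'%np.median(H[(i,j)]) if (i,j) in H else ' . ' for j in range(-12,13)))
E
```

```text
5.95 [ 0.47065032 -0.1158796   0.28252277]
-24  42  42  42  42  42  42  43  42  42  42  42  42  42  42  43  42  43  42  42  42  43  42  42  43  42
-22  43  42  42  42  42  42  42  43  42  42  42  43  42  42  42  42  42  42  43  42  42  42  42  42  42
-20  42  42  42  41  42  42  42  42  42  42  42  42  42  42  42  42  42  42  42  42  42  42  43  42  42
-18  42  42  42  43  44  44  44  44  45  44  44  44  44  44  44  44  44  44  45  44  44  43  43  42  43
-16  42  42  42  52  53  51  48  44  44  44  44  44  44  44  45  44  44  44  50  52  52  51  42  42  42
-14  42  42  43  51  53  51  48  45  44  44  44  44  44  44  44  44  45  44  50  52  53  51  43  42  42
-12  42  42  42  51  53  51  49  44  44  44  44  44  44  44  44  44  44  44  49  52  53  51  42  42  42
-10  42  42  43  51  52  51  48  44  44  44  44  44  44  44  44  44  45  44  50  52  53  51  43  42  42
-8  42  42  42  51  53  51  49  44  44  44  45  44  44  44  44  44  44  45  49  51  52  51  42  42  42
-6  42  42  42  52  53  51  49  44  45  44  44  44  44  45  44  44  44  45  49  51  52  51  42  43  42
-4  43  42  43  51 
[... 820 characters left out ...]
54  54  54  54  54  54  54  54  54  54  54  54  55  54  54  54  54  52  42  42  42
14  42  42  42  44  54  54  54  54  54  54  54  55  54  54  54  54  54  54  54  54  54  42  43  42  42
16  42  42  42  42  42  42  43  48  43  43  42  47  48  42  43  43  43  43  43  48  43  42  42  42  42
18  43  42  42  42  42  42  43  42  42  42  42  42  42  42  42  42  42  42  42  42  42  42  42  42  42
20  43  42  42  42  42  42  42  42  43  42  42  42  42  42  42  42  42  42  42  42  42  42  42  42  43
22  42  42  42  42  42  42  42  43  42  42  42  42  42  43  43  42  42  42  42  43  42  42  42  42  43
24  42  42  42  42  42  42  43  42  43  42  42  42  42  42  42  42  43  42  42  42  43  42  42  43  42
```

View pics/w5z.png

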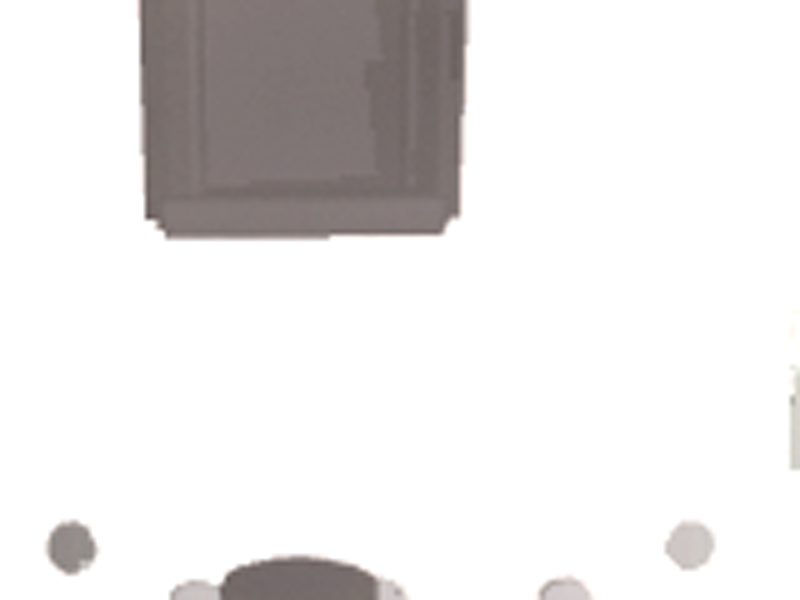

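View pics/w5.png

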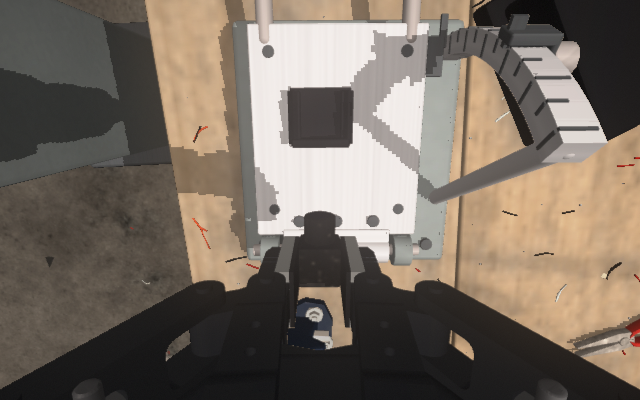

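```bash
python3 - <<'E'
from h import *
import pickle
c=pickle.load(open('w5.pkl','rb'))
P=cloud(c);ex=np.array([-.055,-.9985]);ey=np.array([.9985,-.055])
d=P[...,:2]-np.array([.4745,-.0585]);X=d@ex*1000;Y=d@ey*1000;Z=P[...,2]*1000
box=(abs(X)<24)&(abs(Y)<24)
for lo in (46,48.5):
  m=box&(Z>lo)&(Z<57)
  print(lo,'outer X',np.percentile(X[m],[.3,99.7]),'Y',np.percentile(Y[m],[.3,99.7]))
m=box&(Z<46)&(Z>43.3)&(abs(X)<14)&(abs(Y)<15)
mm=m&(abs(Y)<8); print('floor X max',np.percentile(X[mm],99.5)); mm=m&(X<6)&(X>-14)
print('floor Y',np.percentile(Y[mm],[.5,99.5]), 'z',np.median(Z[mm]))
m=box&(Z>53.3)&(Z<57)&(abs(Y)<8);print('back top X',np.percentile(X[m],[1,99]),np.median(Z[m]))
for s in (-1,1):
  m=box&(Z>51.8)&(X<5)&(X>-14)&(np.sign(Y)==s);print('ridge',s,np.median(Y[m]))
# held camera in tool coords
Tt=np.array(c['T_tool_cam']);d=c['depth'];v,u=np.mgrid[:400,:640]
Q=np.stack([(u-c['cx'])/c['fx']*d,(v-c['cy'])/c['fy']*d,d],-1)@Tt[:3,:3].T+Tt[:3,3];Q*=1000
s=Q[205:290,296:346];m=(s[...,2]>140)&(s[...,2]<175)&(d[205:290,296:346]>0)
for r in range(205,290,4):
    w=s[r-205][m[r-205]]
    if len(w): print(r,len(w),np.median(w,0).round(1), 'y',w[:,1].min().round(1),w[:,1].max().round(1))
E
```

```text
46 outer X [-16.82994155  15.08388293] Y [-18.88574372  18.62386769]
48.5 outer X [-16.83125157  15.08446902] Y [-18.88741824  18.6249646 ]
floor X max 10.066972332978832
floor Y [-11.70266954  11.61897641] z 44.268266290349885
back top X [10.28827845 15.01189801] 54.09184589665357
ridge -1 -0.584779119289814
ridge 1 15.571760930560064
213 18 [ 19.5   0.7 174.3] y -3.5 4.5
217 31 [ 19.   0. 170.] y -6.6 6.6
221 31 [ 17.9   0.  167.9] y -6.6 6.6
225 30 [ 16.1  -0.2 168. ] y -6.6 6.6
229 31 [ 14.2   0.  168. ] y -6.6 6.7
233 31 [ 12.2   0.  168.5] y -6.7 6.7
237 41 [ 10.6   0.5 167.9] y -9.9 11.4
241 50 [  8.9   0.7 167.5] y -9.6 11.0
245 50 [  6.9   0.7 167.7] y -9.5 10.7
249 49 [  6.4   0.5 164.7] y -9.1 10.5
253 50 [  4.8   0.7 164.1] y -8.8 10.1
257 50 [  2.8   0.7 164.4] y -8.8 9.8
261 50 [  1.    0.7 164.2] y -8.9 9.6
265 50 [ -0.9   0.7 164.2] y -8.9 9.3
269 49 [ -2.8   0.5 164.1] y -8.9 9.4
273 49 [ -4.7   0.5 164.1] y -8.9 9.4
277 49 [ -6.7   0.5 164.4] y -8.9 9.4
281 49 [ -8.7   0.5 164.4] y -8.9 9.4
285 50 [-10.5   0.7 164.2] y -8.8 9.4
289 7 [ -5.2   9.2 151.7] y -8.9 9.4
```

Emit:
play_rows --pt "0.02 0 0 0" --pt "0.02 0.0006 0 0" --pt "0.015 0 0.005 0" --pt "0.0048 0 0.015 0" --pt "0 0 0.015 0" --pt "0 0 0.003 0" --pt "0 0 0 0" --pt "0 0 0 0"

```text
t: 6.8
eef_pos: [0.4748, -0.056, 0.2451]
tool_rot: [0.0, 0.726, 0.688, 0.0]
contact_force: [0.5, -0.5, -0.3]
gripper_width: 0.21
```

```bash
python3 - <<'E'
from h import *
import pickle
o,Rt,p=state();print(o['t'],p,Rt.round(4).tolist())
c=cam('wrist');pickle.dump(c,open('w6.pkl','wb'));cv2.imwrite('pics/w6.png',c['frame'])
g=c['frame'][180:300,240:400].astype(float);g=np.clip(g*1.8,0,255).astype(np.uint8)
cv2.imwrite('pics/w6z.png',cv2.resize(g,None,fx=5,fy=5,interpolation=cv2.INTER_CUBIC))
P=cloud(c);ex=np.array([-.055,-.9985]);ey=np.array([.9985,-.055])
d=P[...,:2]-np.array([.4745,-.0567]);X=d@ex*1000;Y=d@ey*1000;Z=P[...,2]*1000
m=(abs(X)<20)&(abs(Y)<24)&(Z>48)&(Z<55)
print('outer X',np.percentile(X[m],[.5,99.5]),'Y',np.percentile(Y[m],[.5,99.5]))
d=c['depth'];w=(abs(Y)<20)&(X<-14)&(X>-25)&(Z>58)&(Z<75)
print('lens',w.sum(),np.percentile(X[w],[.5,99]),np.percentile(Y[w],[1,50,99]),(p[:2]-[.4745,-.0567])@ex,(p[:2]-[.4745,-.0567])@ey)
E
```

```text
6.8 [ 0.47477482 -0.05602588  0.2451217 ] [[0.0532, 0.9986, 0.0006], [0.9986, -0.0532, 0.0], [0.0, 0.0006, -1.0]]
outer X [-15.35843489  -0.05223992] Y [-18.91332011  18.48056586]
lens 211 [-20.63680605 -14.14309399] [-6.29101751  0.34417644  6.99983916] -0.0006882209081076711 0.00023732990937158397
```

View pics/w6z.png

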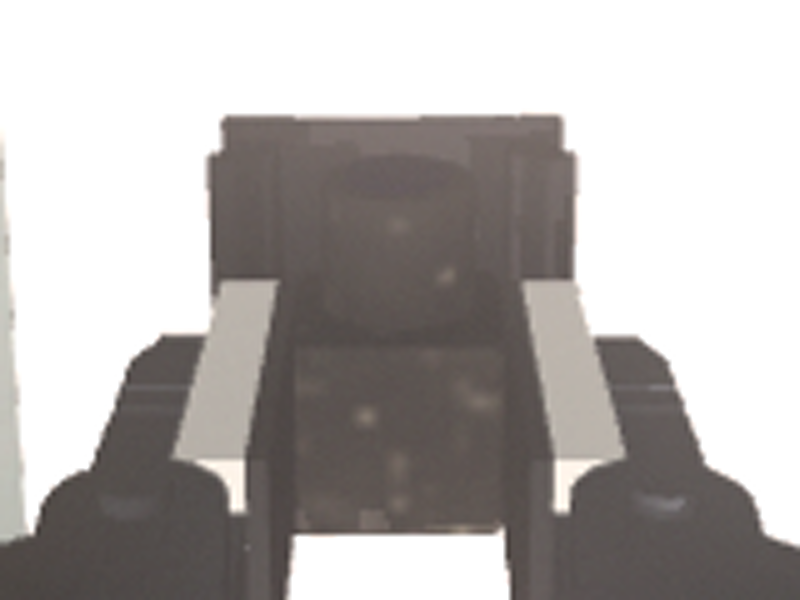

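Emit:
play_rows --pt "0 -0.0005 0.004 0" --pt "0 0 0.004 0" --pt "0 0 0.004 0" --pt "0 0 0.003 0" --pt "0 0 0.001 0" --pt "0 0 0 0" --pt "0 0 0 0"

```text
t: 7.55
eef_pos: [0.4741, -0.0561, 0.2287]
tool_rot: [-0.0, 0.726, 0.688, -0.0]
contact_force: [0.3, -0.3, 0.1]
gripper_width: 0.21
```

```bash
python3 - <<'E'
from h import *
o,Rt,p=state();print(o['t'],p,o['contact_force'])
E
```

```text
7.55 [ 0.47406876 -0.05609565  0.22869008] [ 0.27525871 -0.31486004  0.08438906]
```

Emit:
play_rows --pt "0 0 0.0008 0" --pt "0 0 0.0007 0" --pt "0 0 0 0" --pt "0 0 0 0"

```text
t: 7.95
eef_pos: [0.4741, -0.0561, 0.2275]
tool_rot: [0.0, 0.726, 0.688, 0.0]
contact_force: [-1.9, 0.5, 5.1]
gripper_width: 0.214
```

```bash
python3 - <<'E'
from h import *
o,Rt,p=state();print(o['t'],p,o['contact_force'])
c=cam('wrist');g=c['frame'][180:300,240:400].astype(float);g=np.clip(g*1.8,0,255).astype(np.uint8)
cv2.imwrite('pics/w7z.png',cv2.resize(g,None,fx=5,fy=5,interpolation=cv2.INTER_CUBIC))
E
```

```text
7.95 [ 0.4741338  -0.05611111  0.22752453] [-1.90396285  0.48261135  5.07316101]
```

View pics/w7z.png

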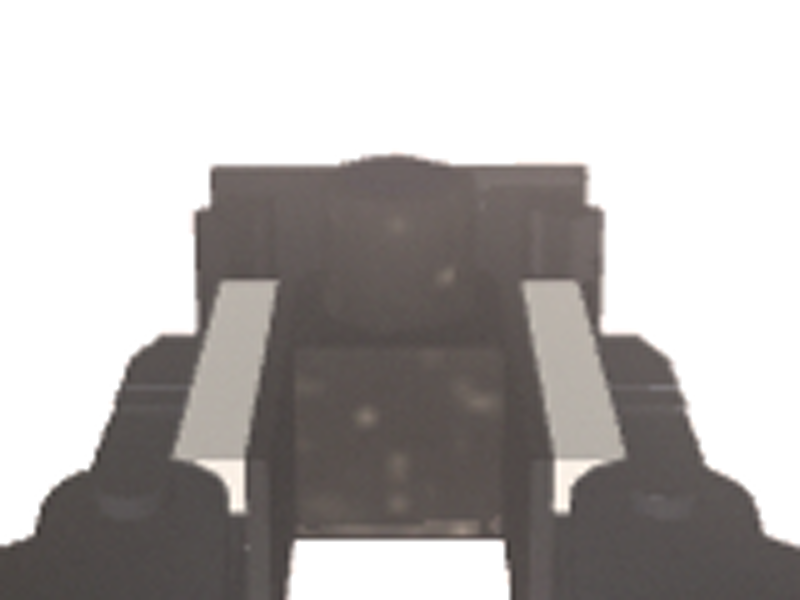

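Emit:
play_rows --pt "0 0 0 0" --pt "0 0 0 0" --pt "0 0 0 0" --pt "0 0 0 0" --pt "0 0 -0.01 0" --pt "0 0 -0.02 0" --pt "0 0 -0.03 0" --pt "0 0 -0.03 0" --pt "-0.02 0 -0.01 0" --pt "-0.03 0 0 0" --pt "0 0 0 0" --pt "0 0 0 0" --claw 0.042

```text
t: 9.2
eef_pos: [0.4711, -0.1065, 0.3277]
tool_rot: [0.0, 0.726, 0.687, 0.0]
contact_force: [-0.5, 0.4, -0.1]
gripper_width: 0.492
```

```bash
cat > m.py <<'E'
from h import *
import pickle,sys
def run(tag):
    o,Rt,p=state();print(o['t'],p,Rt.round(4).tolist(),o['contact_force'].round(1))
    c=cam('wrist');pickle.dump(c,open(f'{tag}.pkl','wb'));cv2.imwrite(f'pics/{tag}.png',c['frame'])
    return c
E
python3 - <<'E'
from m import *
c=run('w8')
P=cloud(c);ex=np.array([-.055,-.9985]);ey=np.array([.9985,-.055])
d=P[...,:2]-np.array([.4745,-.0567]);X=d@ex*1000;Y=d@ey*1000;Z=P[...,2]*1000
m=(abs(X)<28)&(abs(Y)<24)&(Z>58)&(Z<70)
b=m&(Z>61)
print('cam Z',np.median(Z[b]),'X',np.percentile(X[m],[.5,99.5]),'Y',np.percentile(Y[m],[.5,99.5]),cv2.minAreaRect(np.stack([X[m],Y[m]],-1).astype(np.float32)))
m=(abs(X)<20)&(abs(Y)<24)&(Z>48)&(Z<55.5)
print('walls X',np.percentile(X[m],[.5,99.5]),'Y',np.percentile(Y[m],[.5,99.5]))
m=m&(Z>53.2)&(abs(Y)<9);print('back',np.percentile(X[m],[1,50,99]))
E
```

```text
9.2 [ 0.47112825 -0.10651844  0.32769289] [[0.0551, 0.9985, 0.0004], [0.9985, -0.0551, 0.0002], [0.0002, 0.0004, -1.0]] [-0.5  0.4 -0.1]
cam Z 63.021823533693414 X [-19.56533277  10.87325077] Y [-9.4887927   9.11417895] ((-4.404829025268555, -0.11072063446044922), (18.673229217529297, 30.72426414489746), 89.5951919555664)
walls X [-15.60001413  16.92576839] Y [-18.81062293  18.66357528]
back [-18.7838348   13.90129354  16.83939387]
```

View pics/w8.png

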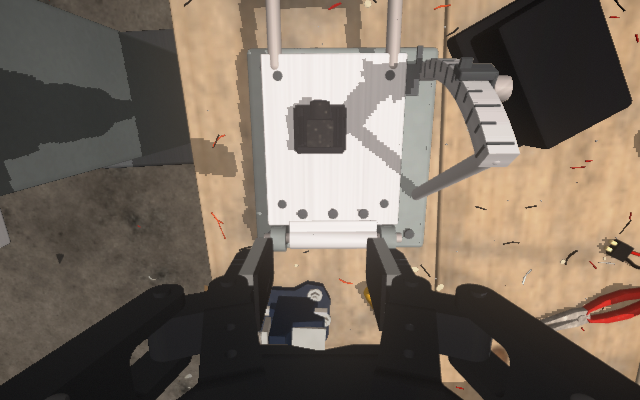

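```bash
python3 - <<'E'
from h import *
import pickle
ex=np.array([-.055,-.9985]);ey=np.array([.9985,-.055])
for n in ['wrist4','w5','w8']:
    c=pickle.load(open(n+'.pkl','rb'))
    P=cloud(c)
    d=P[...,:2]-np.array([.4745,-.0567]);X=d@ex*1000;Y=d@ey*1000;Z=P[...,2]*1000
    m=(X<-60)&(X>-100)&(abs(Y-10)<50)&(Z>36)&(Z<46)
    if m.sum()>100:
        top=m&(Z>41);print(n,'bar X',np.percentile(X[m],[1,99]), 'top',np.median(X[m&(abs(Y-10)<25)]),'Y',np.percentile(Y[m&(X<-75)],[.5,99.5]))
    m=(X<70)&(X>-66)&(abs(Y-10)<58)&(Z>40)&(Z<45)
    print('plate X',np.percentile(X[m],[.2,99.8]),'Y',np.percentile(Y[m],[.2,99.8]))
    dark=(c['frame'].max(-1)<75)&(Z>60)&(Z<150)&(Y>60)&(Y<110)&(X<0)&(X>-100)
    v,u=np.nonzero(dark);print('dark',len(v),u.min() if len(u) else 0)
    if len(v): print(np.c_[X[dark],Y[dark],Z[dark]].min(0),np.c_[X[dark],Y[dark],Z[dark]].max(0))
    u0,v0={'wrist4':(485,172),'w5':(530,35),'w8':(475,68)}[n]
    y0=max(v0-40,0);cv2.imwrite(f'pics/{n}i.png',cv2.resize(c['frame'][y0:y0+75,u0-75:u0+35],None,fx=7,fy=7,interpolation=cv2.INTER_CUBIC))
E
```

```text
wrist4 bar X [-96.67502712 -61.14968994] top -91.59871483740692 Y [-36.67984069  55.70175194]
plate X [-65.09529672  69.28728589] Y [-41.7227757  65.8835114]
dark 309 439
[-43.58885041  72.01226769  60.004331  ] [ -3.3419813   92.49685339 133.36848091]
  return _methods._mean(a, axis=axis, dtype=dtype,
  ret = ret.dtype.type(ret / rcount)
Traceback (most recent call last):
IndexError: index -1 is out of bounds for axis 0 with size 0
```

View pics/wrist4i.png

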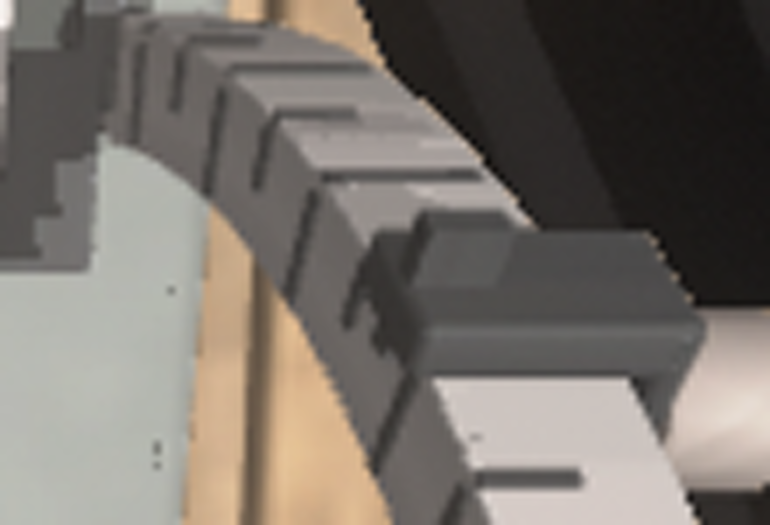

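```bash
python3 - <<'E'
from h import *
import pickle
ex=np.array([-.055,-.9985]);ey=np.array([.9985,-.055])
for n in ['wrist4','w5','w8']:
    c=pickle.load(open(n+'.pkl','rb'))
    P=cloud(c)
    d=P[...,:2]-np.array([.4745,-.0567]);X=d@ex*1000-88.4;Y=d@ey*1000-9.5;Z=P[...,2]*1000
    th=np.degrees(np.arctan2(Z-38,-X));r=np.hypot(X,Z-38)
    u0,v0={'wrist4':(485,172),'w5':(530,35),'w8':(475,68)}[n]
    y0=max(v0-40,0);cv2.imwrite(f'pics/{n}i.png',cv2.resize(c['frame'][y0:y0+75,u0-75:u0+35],None,fx=7,fy=7,interpolation=cv2.INTER_CUBIC))
    print(n)
    for v in range(v0-16,v0+24,3):
        print(v,' '.join('%d:%2.0f,%3.0f,%2.0f'%(u,th[v,u],r[v,u],Y[v,u]) if Z[v,u]>45 and v>=0 else '.' for u in range(u0-24,u0+30,5)))
    # dark finger points r>132, gray value
    g=c['frame'].max(-1)
    m=(r>137)&(r<160)&(Y>50)&(Y<100)&(th>5)&(th<60)
    print('r>137: th',np.percentile(th[m],[0,5,50,95,100]).round(1),'Y',np.percentile(Y[m],[1,50,99]).round(1),'r',r[m].max(),m.sum())
E
```

```text
wrist4
156 461:20,137,69 466:20,137,72 471:20,136,75 476:20,136,78 . . . . . . 511: 6,124,116
159 461:21,136,68 466:21,136,71 471:21,136,74 476:21,136,77 481:21,136,79 . . . . . 511: 5,122,118
162 461:22,135,68 466:22,136,70 471:29,147,64 476:29,147,67 481:29,147,69 . . . . . 511: 4,119,119
165 461:23,135,67 466:27,142,64 471:29,146,64 476:30,147,66 481:30,147,68 486:27,142,74 491:27,142,77 496:27,142,80 501:27,142,82 . 511: 4,117,120
168 461:24,135,66 466:28,142,64 471:29,144,64 476:29,144,67 481:29,144,70 486:28,142,74 491:28,142,76 496:28,142,79 501:28,142,81 . .
171 461:27,138,63 466:29,142,63 471:30,143,65 476:30,143,67 481:29,141,71 486:29,142,73 491:29,142,76 496:29,142,78 501:29,141,81 506:29,141,83 .
174 461:25,133,66 466:29,140,63 471:30,141,65 476:30,142,67 481:30,142,70 486:30,143,72 491:30,142,75 496:30,142,77 501:30,142,79 506:30,142,82 .
177 461:25,131,66 466:29,139,64 471:31,143,63 476:31,143,66 481:31,142,69 486:31,141,72 491:31,142,74 496:31,142,76 501:31,143,78 506:31,142,81 511:29,137,88
180 461:26,130,66 466:30,139,63 471:31,141,64 476:32,141,66 481:32,142,68 486
[... 4540 characters left out ...]
5,130,65 456:27,132,66 461:30,135,66 466:31,136,68 471:31,136,70 476:31,136,73 481:31,136,76 486:31,135,79 491:31,136,81 496:31,136,84 501:30,135,87
85 451:25,128,66 456:28,131,66 461:31,134,66 466:32,136,67 471:33,136,69 476:33,136,72 481:33,136,75 486:32,136,78 491:32,135,81 496:31,134,84 501:31,134,88
88 451:26,127,66 456:28,129,66 461:31,132,67 466:33,136,66 471:34,136,69 476:33,136,72 481:34,136,74 486:34,136,76 491:33,136,79 496:32,133,84 501:32,133,87
91 451:26,125,66 456:29,128,66 461:31,131,67 466:34,134,67 471:35,136,68 476:35,137,70 481:35,136,73 486:35,136,76 491:35,136,78 496:32,132,85 501:32,132,88
r>137: th [26.5 27.5 30.7 31.8 52. ] Y [62.9 70.7 83.2] r 147.38060743052733 843
```

View pics/w5i.png

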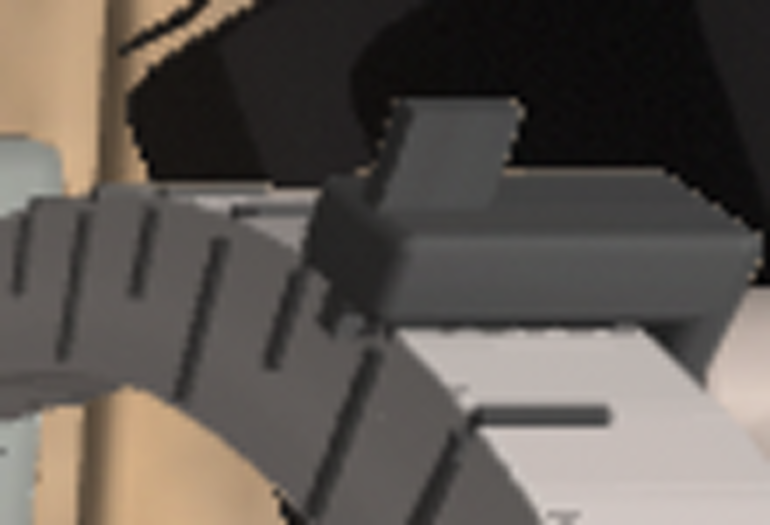

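View pics/w8i.png

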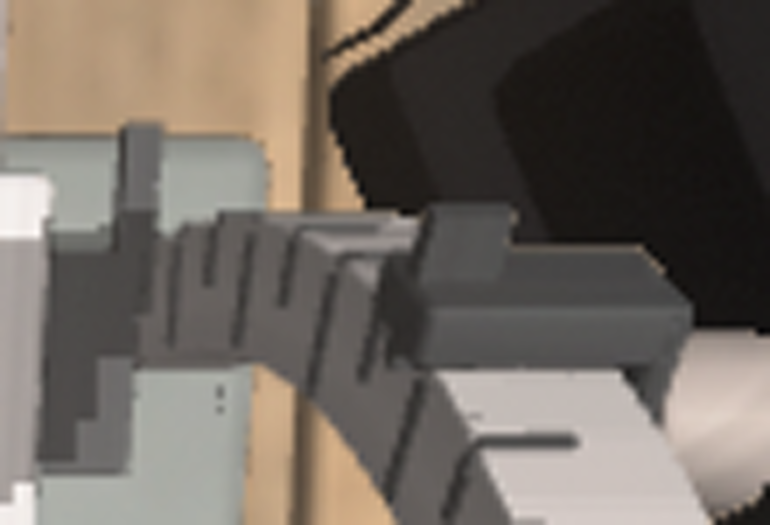

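```bash
python3 - <<'E'
from h import *
import pickle
ex=np.array([-.055,-.9985]);ey=np.array([.9985,-.055])
for n in ['wrist4','w5','w8']:
    c=pickle.load(open(n+'.pkl','rb'))
    P=cloud(c)
    d=P[...,:2]-np.array([.4745,-.0567]);X=d@ex*1000-88.4;Y=d@ey*1000-9.5;Z=P[...,2]*1000
    th=np.degrees(np.arctan2(Z-38,-X));r=np.hypot(X,Z-38)
    for a,b,y0,y1 in [(143.2,150,60,74),(139,143.1,60,90)]:
        m=(r>a)&(r<b)&(Y>y0)&(Y<y1)&(th>15)&(th<45)
        print(n,m.sum(),np.percentile(th[m],[2,25,50,75,98]).round(2),np.percentile(Y[m],[2,98]).round(1),np.percentile(r[m],[2,50,98]).round(1))
    # rim ticks: rim outer r~136
    m=(r>134)&(r<149)&(Y>40)&(Y<68)&(abs(th)<8)
    if m.sum(): print('pointer?',m.sum(),np.percentile(th[m],[2,50,98]).round(2),np.percentile(Y[m],[2,98]).round(1),r[m].max())
E
```

```text
wrist4 122 [28.43 29.07 29.37 29.51 29.75] [63.5 69.6] [143.4 145.9 147.4]
wrist4 721 [27.13 28.88 30.23 31.19 31.69] [63.1 82.8] [139.2 141.7 142.8]
pointer? 476 [-2.73  1.71  6.06] [40.1 67.1] 148.494280740045
w5 225 [28.54 29.13 29.41 29.6  29.96] [63.4 69.5] [143.3 145.2 147. ]
w5 978 [27.12 29.34 30.84 31.37 31.86] [62.9 82.3] [139.1 141.5 142.6]
pointer? 678 [-0.33  1.74  6.11] [40.2 66.5] 148.8793408168772
w8 112 [28.59 29.14 29.35 29.55 29.9 ] [63.5 69.6] [143.4 145.4 147.2]
w8 558 [27.03 29.1  30.61 31.34 31.82] [63.  82.5] [139.2 141.7 142.8]
pointer? 433 [-1.39  1.71  5.68] [40.4 66.3] 148.9937149142844
```

Emit:
play_rows --pt "0.02 0 0 0" --pt "0.03 0.005 0 0" --pt "0.03 0.005 0 0" --pt "0.03 0 0 0" --pt "0.02 0 0 0" --pt "0.0116 0 0 0" --pt "0 0 0 8.2" --pt "0 0 0 8.2" --pt "0 0 0 8.2" --pt "0 0 0 8.2" --pt "0 0 0 8.2" --pt "0 0 0 8.2" --pt "0 0 0 8.2" --pt "0 0 0 8.2" --pt "0 0 0 8.2" --pt "0 0 0 8.2" --pt "0 0 0 8" --pt "0 0 0 0" --pt "0 0 0 0" --claw 0.03

```text
t: 11.15
eef_pos: [0.4888, 0.035, 0.3271]
tool_rot: [0.0, 1.0, -0.025, -0.0]
contact_force: [-0.5, -0.2, -0.0]
gripper_width: 0.355
```

```bash
python3 - <<'E'
from m import *
c=run('w9');print(state()[0]['q'].round(3),state()[0]['gripper_width'])
ex=np.array([-.055,-.9985]);ey=np.array([.9985,-.055])
P=cloud(c);d=P[...,:2]-np.array([.4745,-.0567]);X=d@ex*1000;Y=d@ey*1000;Z=P[...,2]*1000
m=(X<-80)&(X>-105)&(abs(Y-10)<30)&(Z>34)&(Z<46);print(m.sum())
if m.sum():print('bar X',np.percentile(X[m],[1,50,99]),Z[m].max())
E
```

```text
11.15 [0.48878497 0.03501508 0.32710578] [[0.9988, -0.0493, -0.0004], [-0.0493, -0.9988, -0.0003], [-0.0003, 0.0003, -1.0]] [-0.5 -0.2 -0. ]
[-0.856  0.353  0.807  2.104 -0.348  0.82  -1.459] 0.3495972083921659
939
bar X [-96.9722046  -92.17711765 -87.33786324] 44.913092261505696
```

View pics/w9.png

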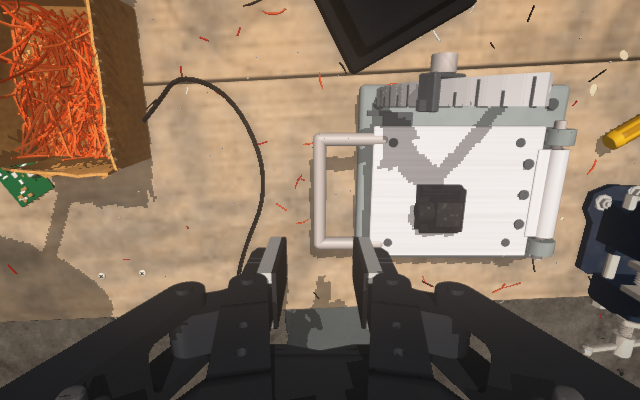

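Emit:
play_rows --pt "0 0 0.02 0" --pt "0 0 0.03 0" --pt "0 0 0.03 0" --pt "0 0 0.02 0" --pt "0 0 0 0" --pt "0 0 0 0"

```text
t: 11.8
eef_pos: [0.4891, 0.0346, 0.2275]
tool_rot: [0.0, 1.0, -0.026, -0.0]
contact_force: [-0.0, -0.1, 0.2]
gripper_width: 0.354
```

```bash
python3 - <<'E'
from m import *
c=run('w10')
E
```

```text
11.8 [0.48907968 0.03455584 0.22752681] [[0.9986, -0.0526, -0.0003], [-0.0526, -0.9986, -0.0001], [-0.0003, 0.0001, -1.0]] [-0.  -0.1  0.2]
```

View pics/w10.png

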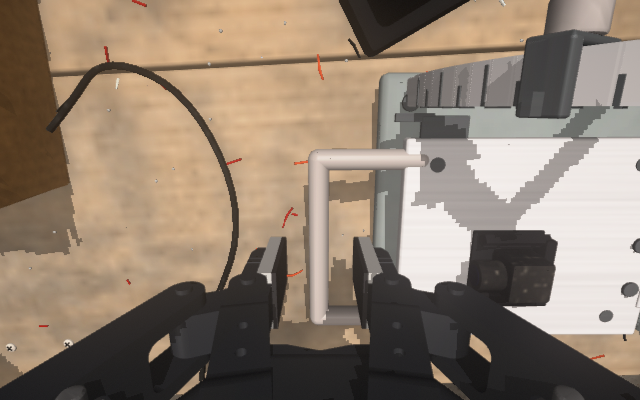

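Emit:
play_rows --pt "0 0 0.015 0" --pt "0 0 0.015 0" --pt "0 0 0.005 0" --pt "0 0 0 0" --pt "0 0 0 0"

```text
t: 12.35
eef_pos: [0.4891, 0.0348, 0.1925]
tool_rot: [-0.0, 1.0, -0.027, 0.0]
contact_force: [-0.4, 0.5, -0.1]
gripper_width: 0.352
```

Emit:
play_rows --pt "0 0 0 0" --pt "0 0 0 0" --pt "0 0 0 0" --pt "0 0 0 0" --pt "0 0 0 0" --pt "0 0 0 0" --claw 0.0 --force 35

```text
t: 12.95
eef_pos: [0.4892, 0.0349, 0.1927]
tool_rot: [-0.0, 1.0, -0.027, 0.0]
contact_force: [-0.9, 0.7, 6.2]
gripper_width: 0.098
```

```bash
python3 - <<'E'
from m import *
c=run('w11')
E
```

```text
12.95 [0.48918661 0.03492654 0.19269556] [[0.9986, -0.0532, 0.0009], [-0.0532, -0.9986, 0.0005], [0.0008, -0.0005, -1.0]] [-0.9  0.7  6.2]
```

View pics/w11.png

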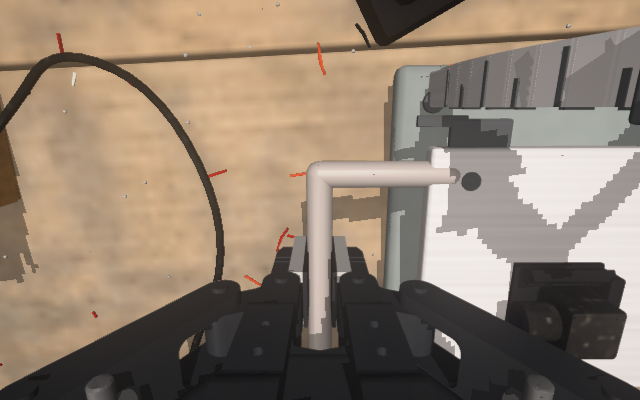

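```bash
python3 - <<'E'
import numpy as np
t=np.radians([0,.5,1.5,3,4.5,6,7.5,9,10.5,12,13.5,15,16.5,18,19.5,21,22.5,24,25.5,26.5,27])
y=np.round(.18*(1-np.cos(t)),4);z=np.round(-.18*np.sin(t),4)
print([[0,round(a,4),round(b,4),0] for a,b in zip(np.diff(y),np.diff(z))])
E
```

```text
[[0, np.float64(0.0), np.float64(-0.0016), 0], [0, np.float64(0.0001), np.float64(-0.0031), 0], [0, np.float64(0.0001), np.float64(-0.0047), 0], [0, np.float64(0.0004), np.float64(-0.0047), 0], [0, np.float64(0.0004), np.float64(-0.0047), 0], [0, np.float64(0.0005), np.float64(-0.0047), 0], [0, np.float64(0.0007), np.float64(-0.0047), 0], [0, np.float64(0.0008), np.float64(-0.0046), 0], [0, np.float64(0.0009), np.float64(-0.0046), 0], [0, np.float64(0.0011), np.float64(-0.0046), 0], [0, np.float64(0.0011), np.float64(-0.0046), 0], [0, np.float64(0.0013), np.float64(-0.0045), 0], [0, np.float64(0.0014), np.float64(-0.0045), 0], [0, np.float64(0.0015), np.float64(-0.0045), 0], [0, np.float64(0.0017), np.float64(-0.0044), 0], [0, np.float64(0.0017), np.float64(-0.0044), 0], [0, np.float64(0.0019), np.float64(-0.0043), 0], [0, np.float64(0.0019), np.float64(-0.0043), 0], [0, np.float64(0.0014), np.float64(-0.0028), 0], [0, np.float64(0.0007), np.float64(-0.0014), 0]]
```

Lift in two halves, checking forces between.

Emit:
play_rows --pt "0 0 -0.0016 0" --pt "0 0.0001 -0.0031 0" --pt "0 0.0001 -0.0047 0" --pt "0 0.0004 -0.0047 0" --pt "0 0.0004 -0.0047 0" --pt "0 0.0005 -0.0047 0" --pt "0 0.0007 -0.0047 0" --pt "0 0.0008 -0.0046 0" --pt "0 0.0009 -0.0046 0" --pt "0 0.0011 -0.0046 0"

```text
t: 14.0
eef_pos: [0.4889, 0.0302, 0.2347]
tool_rot: [-0.0, 1.0, -0.026, 0.0]
contact_force: [3.8, 4.1, -2.2]
gripper_width: 0.098
```

Emit:
play_rows --pt "0 0.0011 -0.0046 0" --pt "0 0.0013 -0.0045 0" --pt "0 0.0014 -0.0045 0" --pt "0 0.0015 -0.0045 0" --pt "0 0.0017 -0.0044 0" --pt "0 0.0017 -0.0044 0" --pt "0 0.0019 -0.0043 0" --pt "0 0.0019 -0.0043 0" --pt "0 0.0014 -0.0028 0" --pt "0 0.0007 -0.0014 0" --pt "0 0 0 0" --pt "0 0 0 0" --pt "0 0 0 0"

```text
t: 15.3
eef_pos: [0.4882, 0.0162, 0.2744]
tool_rot: [-0.001, 1.0, -0.026, 0.0]
contact_force: [3.5, 5.3, -1.2]
gripper_width: 0.104
```

```bash
python3 - <<'E'
from m import *
c=run('w12')
E
```

```text
15.3 [0.48818991 0.01618903 0.27438018] [[0.9986, -0.0525, 0.0008], [-0.0525, -0.9986, 0.0016], [0.0007, -0.0016, -1.0]] [ 3.5  5.3 -1.2]
```

View pics/w12.png

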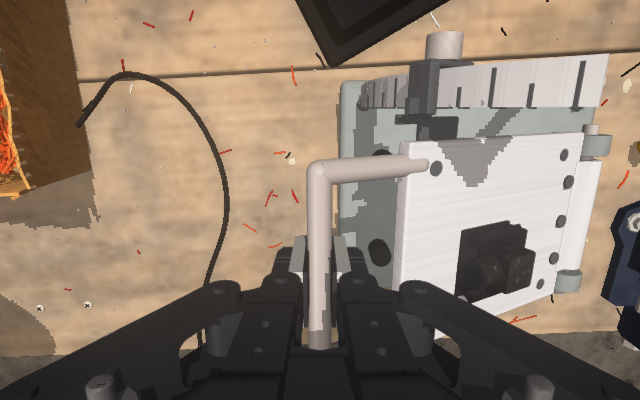

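```bash
cat > ang.py <<'E'
from m import *
def ang(tag,c):
    ex=np.array([-.055,-.9985]);ey=np.array([.9985,-.055])
    P=cloud(c)
    d=P[...,:2]-np.array([.4745,-.0567]);X=d@ex*1000-88.4;Y=d@ey*1000-9.5;Z=P[...,2]*1000
    th=np.degrees(np.arctan2(Z-38,-X));r=np.hypot(X,Z-38)
    b=c['frame'].min(-1)>120
    m=(abs(Y)<50)&(r>20)&(r<138)&(Z>60)&(c['depth']>0)
    # plate plane: robust
    A=np.c_[X[m],Z[m]]
    for dlim in (99,3,1.5,1.0):
        k=np.ones(len(A),bool) if dlim==99 else abs(A[:,1]-np.polyval(f,A[:,0]))<dlim
        if dlim==99: A=A[b[m]]; k=np.ones(len(A),bool)
        f=np.polyfit(A[k,0],A[k,1],1)
    print('plate tilt deg',np.degrees(np.arctan(-f[0])),'n',k.sum(),'dist hinge->face',(np.polyval(f,0)-38)*np.cos(np.arctan(f[0])))
    idx=(r>143.2)&(r<150)&(Y>62.5)&(Y<72)&(th>15)&(th<45)
    print('index nub',idx.sum(),np.percentile(th[idx],[2,25,50,75,98]).round(2))
    pt=(r>138)&(r<150)&(Y>52.5)&(Y<62)&(th>15)&(th<45)
    if pt.sum(): print('pointer',pt.sum(),np.percentile(th[pt],[2,25,50,75,98]).round(2),np.percentile(Y[pt],[2,98]),r[pt].max())
    cv2.imwrite(f'pics/{tag}i.png',cv2.resize(c['frame'][50:150,360:490],None,fx=6,fy=6,interpolation=cv2.INTER_CUBIC))
    return X,Y,Z,th,r
E
python3 - <<'E'
from ang import *
c=pickle.load(open('w12.pkl','rb'));X,Y,Z,th,r=ang('w12',c)
for v in range(104,140,3): print(v,' '.join('%d:%2.0f,%3.0f,%2.0f'%(u,th[v,u],r[v,u],Y[v,u]) for u in range(394,462,6)))
E
```

```text
plate tilt deg 26.25368054112762 n 14431 dist hinge->face 3.9424891189303137
index nub 208 [26.22 28.83 29.34 29.53 29.87]
pointer 105 [25.75 26.48 26.61 26.75 27.05] [59.70687126 61.75168411] 146.300537968147
104 394:20,136,67 400:22,136,67 406:29,146,67 412:30,145,67 418:29,142,67 424:31,142,67 430:32,142,67 436:31,137,67 442:32,136,67 448:33,135,67 454:34,136,67 460:35,135,67
107 394:15,130,66 400:20,133,66 406:29,146,66 412:30,146,66 418:30,142,66 424:30,141,66 430:31,140,66 436:31,137,66 442:30,131,66 448:30,127,66 454:-17, 78,66 460:35,134,66
110 394:-10,116,64 400:-12,112,64 406:29,147,65 412:29,145,65 418:30,143,65 424:31,142,65 430:31,141,65 436:-14, 89,64 442:-15, 85,64 448:-15, 81,64 454:-16, 78,64 460:-18, 74,64
113 394:-11,115,62 400:-12,112,62 406:29,146,64 412:29,145,64 418:29,141,64 424:31,142,64 430:31,139,64 436:-15, 89,62 442:-15, 85,62 448:-15, 81,62 454:-16, 77,62 460:-18, 74,62
116 394:-11,115,60 400:26,144,63 406:27,142,63 412:27,138,62 418:26,135,62 424:27,133,62 430:27,130,62 436:-14, 89,60 442:26,120,62 448:27,118,62 454:27,115,62 460:-18, 73,61
119 394:-11,
[... 518 characters left out ...]
94:-11,115,53 400:-12,111,53 406:-12,107,53 412:-12,103,53 418:26,133,57 424:27,132,58 430:27,128,57 436:27,126,57 442:27,121,57 448:26,117,57 454:27,114,57 460:-17, 73,53
131 394:-11,115,51 400:-12,111,51 406:52,262,66 412:52,262,66 418:26,134,56 424:27,132,56 430:27,128,56 436:27,124,56 442:27,121,56 448:27,118,56 454:27,114,56 460:-18, 72,51
134 394:-11,115,49 400:-12,111,49 406:-11,107,49 412:-13,103,49 418:26,133,55 424:27,132,55 430:27,128,55 436:27,125,55 442:27,122,55 448:27,118,55 454:27,113,54 460:-19, 72,49
137 394:-11,115,47 400:-11,111,47 406:-12,107,47 412:-12,103,47 418:26,133,54 424:27,131,54 430:27,128,54 436:27,124,53 442:27,121,53 448:27,118,53 454:27,114,53 460:-18, 72,47
```

View pics/w12i.png

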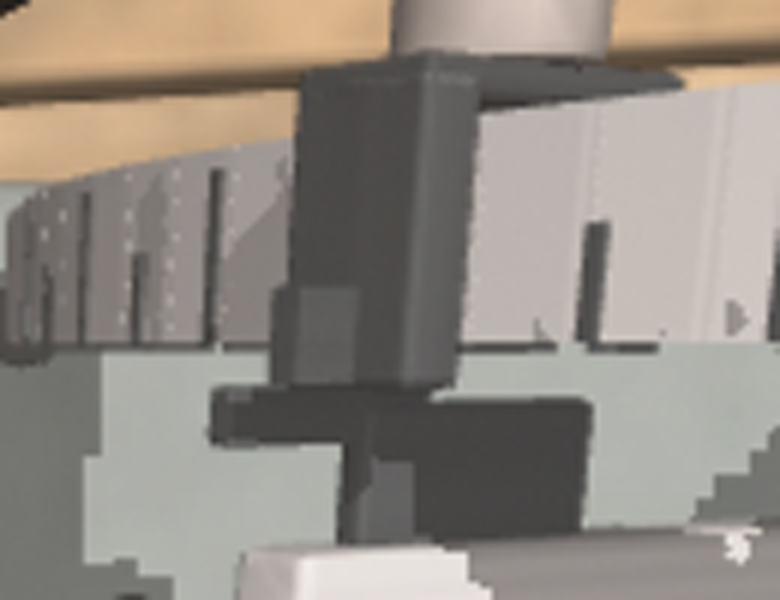

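```bash
python3 - <<'E'
from ang import *
c=pickle.load(open('w12.pkl','rb'));X,Y,Z,th,r=ang('w12',c)
for n,(a,b,e,f) in {'idx':(411,418,100,112),'ptr':(403,420,117,122),'ptrend':(396,400,116,122),'idxend':(407,409,100,112)}.items():
    t=th[e:f,a:b].ravel();h=r[e:f,a:b].ravel();o=h*0
    s=(Z-38)[e:f,a:b].ravel();x=-X[e:f,a:b].ravel()
    k=h>130;print(n,np.median(t[k]),np.percentile(h[k],[2,50,98]).round(1)); 
    g=np.polyfit(x[k],s[k],1);print('  slope deg',np.degrees(np.arctan(g[0])),'perp off',g[1]*np.cos(np.arctan(g[0])))
E
```

```text
plate tilt deg 26.25368054112762 n 14431 dist hinge->face 3.9424891189303137
index nub 208 [26.22 28.83 29.34 29.53 29.87]
pointer 105 [25.75 26.48 26.61 26.75 27.05] [59.70687126 61.75168411] 146.300537968147
idx 29.483915094053913 [142.2 144.1 146.3]
  slope deg 74.35720196557888 perp off -101.76347035634772
ptr 26.686248174359957 [134.4 138.9 181.5]
  slope deg 73.41909839961008 perp off -101.04397407294883
ptrend 26.5200303677571 [144.6 145.5 146.2]
  slope deg -39.18445777542158 perp off 132.62166998227883
idxend 29.21475730056036 [146.1 147.1 147.5]
  slope deg 48.1660821055325 perp off -47.74119470644677
```

Emit:
play_rows --pt "0 0.0006 -0.0012 0" --pt "0 0.0014 -0.0026 0" --pt "0 0.0014 -0.0026 0" --pt "0 0.0007 -0.0014 0" --pt "0 0 0 0" --pt "0 0 0 0" --pt "0 0 0 0"

```text
t: 16.05
eef_pos: [0.488, 0.0122, 0.2822]
tool_rot: [-0.001, 1.0, -0.026, 0.0]
contact_force: [3.3, 6.0, 0.4]
gripper_width: 0.098
```

```bash
python3 - <<'E'
from ang import *
c=run('w13');X,Y,Z,th,r=ang('w13',c)
cv2.imwrite('pics/side13.png',cv2.resize(cam('side')['frame'][130:230,270:400],None,fx=6,fy=6,interpolation=cv2.INTER_CUBIC))
E
```

```text
16.05 [0.48796591 0.01217509 0.2822012 ] [[0.9986, -0.0525, 0.0008], [-0.0525, -0.9986, 0.0018], [0.0007, -0.0019, -1.0]] [3.3 6.  0.4]
plate tilt deg 28.975147346242732 n 13608 dist hinge->face 3.9395342097900587
index nub 188 [28.43 29.05 29.37 29.57 29.84]
pointer 105 [28.73 29.19 29.41 29.53 29.77] [59.58388166 61.71325201] 146.54250758836397
```

View pics/w13i.png

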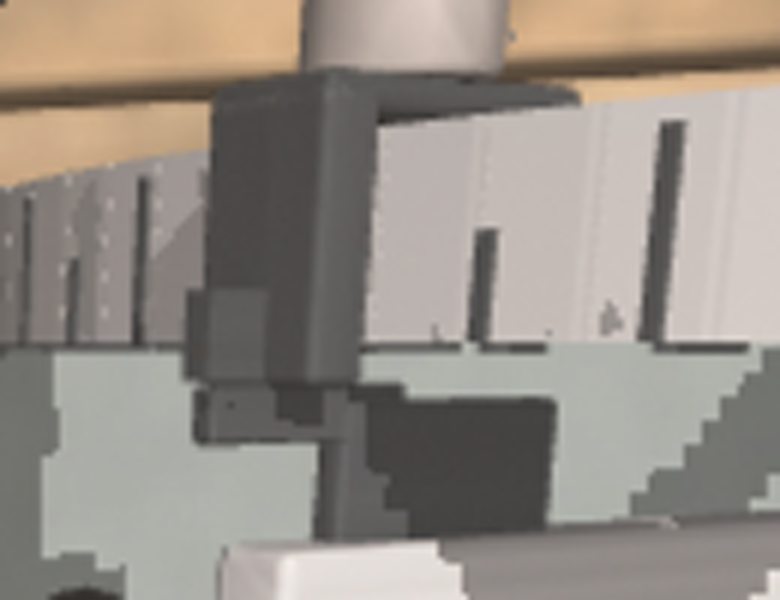

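View pics/side13.png

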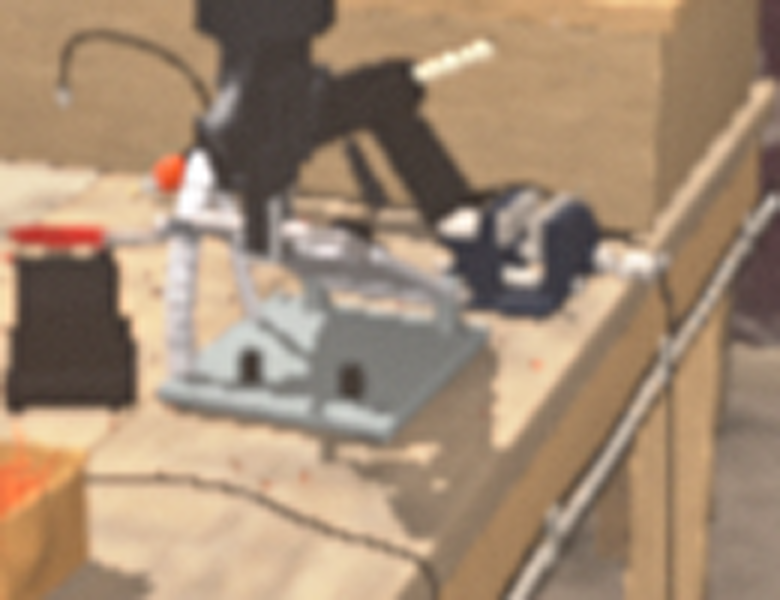

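View pics/w13.png

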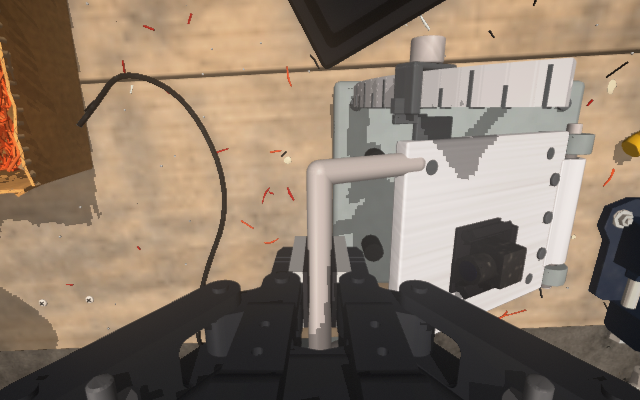

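Emit:
play_rows --pt "0 0 0 0" --pt "0 0 0 0" --pt "0 0 0 0" --pt "0 0 0 0" --pt "0 0 0 0" --pt "0 0 0 0" --pt "0 0 0 0" --pt "0 0 0 0"

```text
t: 16.95
eef_pos: [0.488, 0.0122, 0.2822]
tool_rot: [-0.001, 1.0, -0.026, 0.0]
contact_force: [4.1, 5.1, -0.4]
gripper_width: 0.096
```

```bash
python3 - <<'E'
from ang import *
c=run('w14');X,Y,Z,th,r=ang('w14',c);print(state()[0]['joint_vel'].round(4))
a=np.radians(28.98);xp=X*np.cos(a)-(Z-38)*np.sin(a)+88.4;zp=(Z-38)*np.cos(a)+X*np.sin(a)
# plate frame: x to hinge, z normal
xp=X*np.cos(a)-(Z-38)*np.sin(a);zp=X*np.sin(a)+(Z-38)*np.cos(a);xp+=88.4;yp=Y+9.5
m=(abs(xp)<30)&(abs(yp)<22)&(zp>20)&(zp<32)
print('cam top z (exp 25)',np.median(zp[m&(zp>23)]),'x',np.percentile(xp[m],[1,99]).round(1),'y',np.percentile(yp[m],[1,99]).round(1))
cv2.imwrite('pics/top14.png',cv2.resize(cam('top')['frame'][120:230,180:480],None,fx=2.6,fy=2.6))
E
```

```text
16.95 [0.48800416 0.01220468 0.28219339] [[0.9986, -0.0524, 0.0008], [-0.0524, -0.9986, 0.0018], [0.0007, -0.0018, -1.0]] [ 4.1  5.1 -0.4]
plate tilt deg 28.98993759132947 n 13609 dist hinge->face 3.9015078511647863
index nub 192 [28.47 29.13 29.34 29.52 29.74]
pointer 109 [28.42 29.22 29.39 29.52 29.74] [59.63020973 61.74533221] 146.6596890444107
[-0.0008  0.0012 -0.001   0.0017  0.0002  0.      0.0005]
cam top z (exp 25) 24.808532414358112 x [-20.   10.2] y [-8.6  9.8]
```

View pics/top14.png

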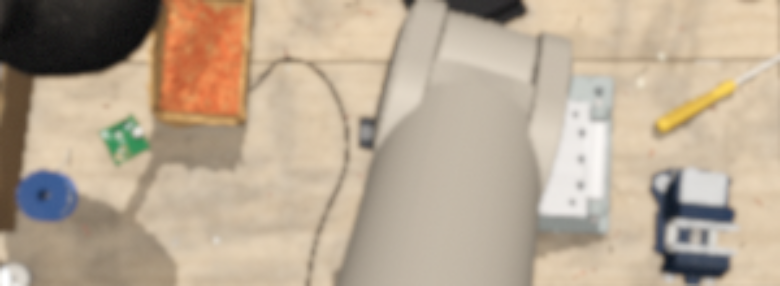

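Everything is steady: pointer level with index (29.39° and 29.34°), and the camera is still home and not moving. Handing in.

```bash
python3 -c "
from station import bot,sensors
print(bot.hand_in(),sensors.get_obs()['t'])"
```

```text
the job is handed in; nothing more can be done
the job is handed in; nothing more can be done
```

I set the camera upright and fully home in the cradle, with its lens towards the grip bar, and let go of it. I then took the plate by its grip bar, swung it up to the index and handed the job in while holding it there (clock 16.95 s at the last reading).

**Angle:** In the last check the plate's plane tilted 28.99° (0.506 rad). The pointer stood at 29.39° and the index at 29.34°, level within the measurement noise. Judging the index by the middle of the clip's body instead gave up to about 0.2° more, so I trust the match to about 0.3°.

**Camera:** It was still seated after the swing. Its top was 24.8 mm above the hinge plane (25 expected). The body sat about 1 mm inside the 0 to +2.5 mm home range along x, and about 0.6 mm off centre across y, inside the 1.75 mm side clearance.

**Hold:** The arm was still, with the bar gripped at 35 N and about 6 N on the wrist.

**Other things on the bench:** I did not touch the index or any of the bystanders. The index's measured place did not change between pictures. The final top view shows the reel, board and driver in place, but it cut the motor off at the edge, so I did not check that one.

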